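# Draw the marked drive from its rack and present its label to the scanner

## Task

Three like drives stand on edge in the blue rack, put in either way round: take the one in the slot with the orange marker by its top edge, clear of the label, and draw it straight up out of its slot. Tell its label end and label face by the corner notch (notch at the top right: the label faces you) and finish still holding it in the gripper for the scanner to read: label side up, tipped back about 45 degrees to look squarely into the scanner's window, the label itself centred in front of the window about 10 cm away, the drive held still and touching nothing else. Do not disturb the other two drives or knock the scanner.

Things in the scene. Friction and masses are not known exactly. Their poses are not given: they have to be found in the camera images.
- drive_1: Metal drive, 10 mm thick (x), 100 mm long (y), 70 mm tall (z), about 90 g; origin: middle of its lower long edge. Label on the -x face at the -y end; a 12 x 12 mm notch is cut from that end's top corner. Seen with the notch at top right the label faces you; at top left it is on the far face. Stands in a slot either way round, notch up, its top 78 mm above the bench.
- label_1 (a point): Centre of the label on drive_1: white, 28 mm (along the length) by 50 mm, with bar code and matrix code; 34 mm from the drive's middle toward the notched end (-y), 30 mm above its lower edge, on the -x face. Axes as the drive's.
- drive_2: A drive just like drive_1, with the same axes and origin. All look the same, and which slot each has varies.
- label_2 (a point): Centre of the label on drive_2: white, 28 mm (along the length) by 50 mm, with bar code and matrix code; 34 mm from the drive's middle toward the notched end (-y), 30 mm above its lower edge, on the -x face. Axes as the drive's.
- drive_3: A drive just like drive_1, with the same axes and origin. All look the same, and which slot each has varies.
- label_3 (a point): Centre of the label on drive_3: white, 28 mm (along the length) by 50 mm, with bar code and matrix code; 34 mm from the drive's middle toward the notched end (-y), 30 mm above its lower edge, on the -x face. Axes as the drive's.
- rack: Blue plastic rack fixed to the bench, 146 mm (x) by 124 mm (y), 38 mm tall; origin under its centre. Three slots run along its y at x = -50, 0 and +50 mm; floor 8 mm above the bench. A slot is 13 mm wide and guides a drive's two ends, up to 38 mm above the bench. Neighbouring drives are 40 mm apart: lower the fingers only part open (25 to 40 mm).
- marker_orange: Orange plastic slip-on slot marker with a 22 mm wide flag, sitting over the rack's right end wall (rack -y) in line with the slot whose drive is wanted; the other two slots have grey ones. Its top is 69 mm above the bench. Fixed. Axes parallel to the rack's; origin 38 mm above the bench, on the wall.
- marked_seat (a point): The middle of the marked slot's floor: where the origin of the wanted drive is at the start.
- scanner: Black hand scanner on a gooseneck stand, fixed. Its +y axis is its line of sight, pointing out of the window toward the robot's side and 45 degrees below level; its x is level. Its window's centre is at (0, 47, 79) mm in this frame; the head is 60 mm wide (x) and reaches from z = 40 to 94 mm.
- window (a point): Centre of the scanner's window, about 0.27 m above the bench; axes as scanner (y = line of sight). The label belongs about 100 mm from here along +y.
- stand: The scanner's gooseneck stand (it carries the scanner): round base 110 mm across, neck 13 mm thick; origin under the base's centre. The neck rises behind the head, away from the robot. Fixed.

How it is judged:
By the outcome, as a careful person would: the job done as asked, in the order asked, and still so for the second after the job is handed in, while the arm keeps its last pose, push and grip.
It also fails if it takes over 45 s, if anything falls off the work surface, if the arm or the gripper's body presses on something with over 40 N, if the wrist force passes 120 N, or if a joint passes its speed limit or range.

## Robot

A 6-joint arm with a two-finger parallel gripper is mounted at the origin on a cart in front of the work surface, level with it; the furniture and walls round the work are solid. World frame = base frame: x ahead of the robot, y to its left, z up, the work surface at z = 0. Lengths are in m, angles in rad, forces in N, time in s.
With the tool pointing down it reaches from about 0.35 to 0.975 m from the base axis. Payload 4.9 kg.
Tool frame: the origin (TCP) lies on the centre line of the jaws, within the pads' length; the fingertips stand manip.tip_reach ahead of it and the grasp point (between the pads) is the TCP (manip.tip_reach is the distance from the TCP to the fingertips, in m); z points along the fingers, y is the line along which they close (so a half turn about z gives the same grasp; the last joint's range is limited). The gripper opens to 85 mm and grips with 20 to 120 N. Pads are 22 mm wide; open, the fingers measure 114 mm over their backs; the gripper's body (76 mm by 85 mm) begins 54 mm behind the grasp point. The pads swing forward as they close: fully open they stand 13 mm farther back than shut.
Start: joints at [-1.258, 0.053, 1.613, -0, 1.476, -0.119], TCP at [0.262, -0.568, 0.25] pointing down, gripper open.
Joint ranges: [-3.01, 3.01], [-1.01, 2.22], [0.06, 2.58], [-1.02, 4.17], [0.09, 2.62], [-3.14, 3.14]. Speed limits (rad/s): [2.57, 2.57, 3.14, 3.14, 3.14, 3.14].

## Interface

Orientations are given as a unit quaternion [w, x, y, z].
In Python, from plant import manip gives the robot as it stands. The module is installed in compiled form; this text tells all that it offers.
- The arm moves only by the tool move_arm, never from a script. Its argument "rows" is a list of rows, each a list of 7 numbers: the shift along the tool's x, y, z in cm, then the turn, a rotation vector about the tool's x, y, z in degrees, then the opening, from -1 (shut) to 1 (fully open). In form: [[tx, ty, tz, ax, ay, az, jaw], ...]. A call has 1 to 20 rows; each row shifts and turns the commanded pose from where the row before left it, along the tool's axes as they then stand; what a row does not reach is not made up. A row lasts 1/12 s, in which the tool goes at most 41.7 mm and 7.16 degrees, less where a joint would pass 70% of its speed; a pose out of reach is approached as far as the arm can. A call is refused whole if a number of a shift passes 4.17 or a number of a turn 7.16, either way. A call with a gripper value outside its range is refused whole. The fingers move at their own pace and stop on an object; the grip force is fixed at half the most. Time passes only in rows, so rows that do not move let the fingers close. It gives the time, the measured TCP pose, the force, the opening and the grip force at its end, in the units of the state.
- manip.state(): the state, without advancing time (a new reading comes with each control period).
- manip.grab_frame(name): name is "scene" or "top"; returns a dict with "img" (480x640x3 uint8, blue, green, red), "mtx" (3x3 intrinsics, pixels), "R" (3x3) and "t" (3): a world point X has camera coordinates R X + t. Camera axes: x right, y down, z forward; pixel columns grow to the right and rows downward; lengths in m; the calibration is good to about 2 mm. A picture is of the moment at which its call begins. There is no depth.
- manip.job_done(): hands the job in; it is judged then, once.
The state is a dict: "time": time; "joint_pos": joint angles; "joint_vel": joint speeds; "joint_efforts": joint torques, N m; "tool_pos": TCP position; "tool_rot": TCP orientation; "contact_force": force on the tool from outside, world axes, zero at the start; "ft_torque": the same for the moment, N m; "gripper_width": opening from 0.0 (shut) to 1.0 (fully open); "grasp_force": force on a finger pad.
Only numpy, scipy, OpenCV 4.12 (cv2) and the standard library are available. Lean on these libraries where they do the work, as an engineer would, in place of code of your own. Each camera call takes 0.05 s, during which the arm holds its last target. There are 200 camera calls.

## Working session

There is one attempt and no reset: what is moved stays moved. The work goes in short steps, Python scripts to look and compute and a tool call to move; the robot and the scene stay as the last step left them, time stands still between calls to the robot, and variables do not carry over. Pictures are saved under pics/ and viewed, at most 10 in all, crops included, and the job is handed in when it is done.

Besides the shell and the picture viewer there is one more tool, called after "Emit:" as a command line: name --pt "numbers of a row" for each row, then --argument value for the rest. move_arm: Moves the arm, as the interface text tells. Its arguments: {"type":"object","properties":{"rows":{"type":"array","items":{"type":"array","items":{"type":"number"}}}},"required":["rows"]}

```bash
mkdir -p pics; python3 - <<'E'
from plant import manip
import cv2,numpy as np
np.set_printoptions(precision=4,suppress=True)
print(manip.state(), manip.tip_reach)
for n in("scene","top"):
    f=manip.grab_frame(n); cv2.imwrite(f"pics/{n}0.png",f["img"]); print(n,f["mtx"],f["R"],f["t"],-f["R"].T@f["t"])
    np.savez(f"{n}0.npz",**f)
E
```

```text
{'time': 0.0, 'joint_pos': array([-1.258 ,  0.0533,  1.6143,  0.    ,  1.476 , -0.119 ]), 'joint_vel': array([ 0.0011,  0.0008,  0.0011,  0.0006, -0.0013,  0.0027]), 'joint_efforts': array([ -0.002 , -39.3694, -37.0172,  -0.0003,   0.007 ,  -0.    ]), 'tool_pos': array([ 0.2614, -0.5671,  0.2491]), 'tool_rot': array([-0.001 ,  0.9768,  0.2142, -0.0001]), 'contact_force': array([ 0.0375, -0.2744, -0.4211]), 'ft_torque': array([-0.0087, -0.0056,  0.0251]), 'grasp_force': 0.0, 'gripper_width': 1.0010369903533707} 0.019
scene [[453.0493   0.     328.1843]
 [  0.     453.0493 233.4692]
 [  0.       0.       1.    ]] [[ 0.6888 -0.7249  0.0081]
 [-0.3297 -0.3232 -0.887 ]
 [ 0.6456  0.6084 -0.4616]] [-0.5908  0.2297  0.7462] [ 0.0009 -0.808   0.5529]
top [[513.0917   0.     317.1402]
 [  0.     513.0917 239.0654]
 [  0.       0.       1.    ]] [[-0.0211 -0.9996  0.0188]
 [-0.9932  0.0189 -0.1152]
 [ 0.1148 -0.0211 -0.9932]] [-0.2833  0.5959  0.9866] [ 0.4725 -0.2736  1.0538]
```

View pics/scene0.png

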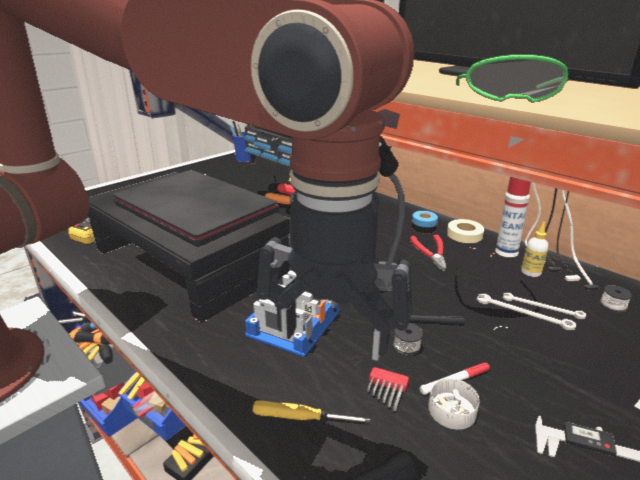

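View pics/top0.png

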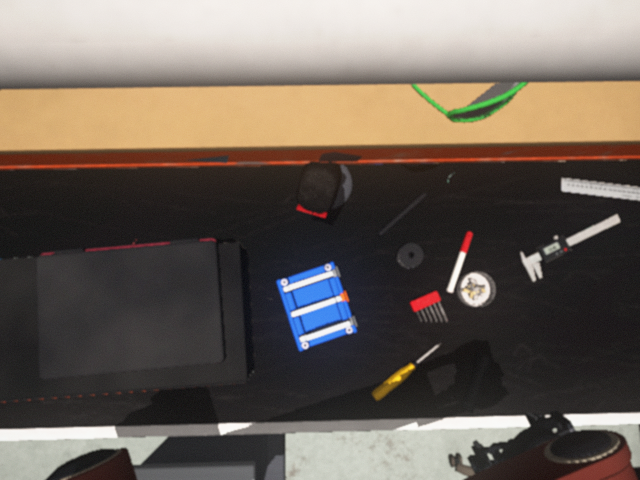

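```bash
cat > h.py <<'E'
import numpy as np,cv2
from scipy.spatial.transform import Rotation as Ro
np.set_printoptions(precision=4,suppress=True)
def ld(n): return dict(np.load(n+".npz"))
def ray(f,uv):
    d=f["R"].T@np.linalg.inv(f["mtx"])@np.array([*uv,1.]); return -f["R"].T@f["t"],d/np.linalg.norm(d)
def onz(f,uv,z):
    o,d=ray(f,uv); return o+d*(z-o[2])/d[2]
def tri(f,a,g,b):
    o,d=ray(f,a);p,e=ray(g,b); s=np.linalg.lstsq(np.c_[d,-e],p-o,rcond=None)[0]
    x,y=o+s[0]*d,p+s[1]*e; return (x+y)/2,np.linalg.norm(x-y)
def proj(f,X):
    c=f["R"]@np.asarray(X,float)+f["t"]; q=f["mtx"]@c; return q[:2]/q[2]
E
python3 - <<'E'
from h import *
f=ld("top0")
for uv in [(317,306),(320,188),(312,211)]: print([onz(f,uv,z) for z in(0.04,.27)])
i=cv2.imread("pics/top0.png")
cv2.imwrite("pics/topc.png",cv2.resize(i[155:360,265:370],None,fx=3.8,fy=2.9*1.3103 if 0 else 2.9,interpolation=cv2.INTER_CUBIC)[:600])
E
```

```text
[array([ 0.4577, -0.292 ,  0.04  ]), array([ 0.4611, -0.2879,  0.27  ])]
[array([ 0.6931, -0.3031,  0.04  ]), array([ 0.6431, -0.2964,  0.27  ])]
[array([ 0.6465, -0.286 ,  0.04  ]), array([ 0.607 , -0.2832,  0.27  ])]
```

Emit:
move_arm --pt "0 0 -4 0 0 0 -0.2" --pt "0 0 -4 0 0 0 -0.2" --pt "0 0 -4 0 0 0 -0.2" --pt "0 0 0 0 0 0 -0.2"

```text
time: 0.43
tool_pos: [0.2623, -0.5698, 0.381]
tool_rot: [0.008, 0.977, 0.214, 0.001]
contact_force: [1.1, -0.8, 3.1]
gripper_width: 0.46
grasp_force: 0.0
```

Emit:
move_arm --pt "2.4 -3.3 0 0 0 0 -0.2" --pt "2.4 -3.3 0 0 0 0 -0.2" --pt "2.4 -3.3 0 0 0 0 -0.2" --pt "2.4 -3.3 0 0 0 0 -0.2" --pt "2.4 -3.3 0 0 0 0 -0.2" --pt "2.4 -3.3 0 0 0 0 -0.2" --pt "2.4 -3.3 0 0 0 0 -0.2" --pt "2.4 -3.3 0 0 0 0 -0.2" --pt "2.4 -3.3 0 0 0 0 -0.2" --pt "2.4 -3.3 0 0 0 0 -0.2" --pt "2.4 -3.3 0 0 0 0 -0.2" --pt "2.4 -3.3 0 0 0 0 -0.2" --pt "2.4 -3.3 0 0 0 0 -0.2" --pt "2.4 -3.3 0 0 0 0 -0.2" --pt "0 0 0 0 0 0 -0.2"

```text
time: 1.68
tool_pos: [0.3734, -0.0009, 0.37]
tool_rot: [-0.001, 0.975, 0.22, 0.001]
contact_force: [-0.6, -0.8, -0.5]
gripper_width: 0.402
grasp_force: 0.0
```

```bash
python3 - <<'E'
from plant import manip
from h import *
s=manip.state(); print(s["time"],s["tool_pos"],s["tool_rot"],s["joint_pos"])
for n in("scene","top"):
    f=manip.grab_frame(n); np.savez(f"{n}1.npz",**f)
i=np.load("scene1.npz")["img"]; cv2.imwrite("pics/s1.png",cv2.resize(i[80:400,180:500],(600,600),interpolation=cv2.INTER_CUBIC))
E
```

```text
1.6833 [ 0.3734 -0.0009  0.37  ] [-0.0014  0.9754  0.2204  0.0005] [-0.2046 -0.6256  1.9649  0.003   1.8025  0.9224]
```

View pics/s1.png

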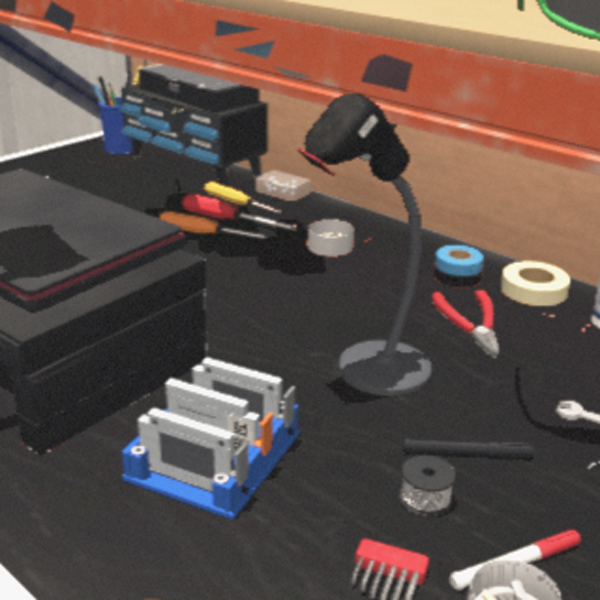

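View pics/topc.png

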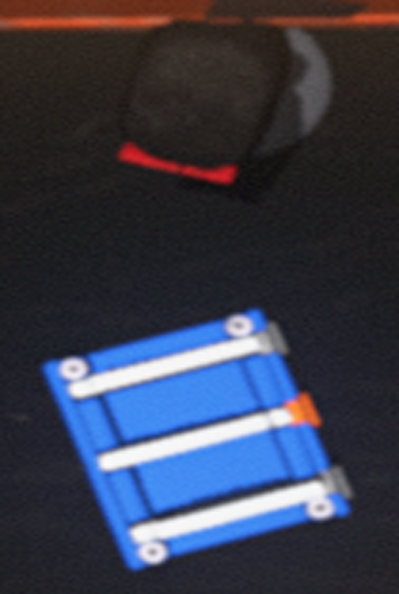

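```bash
python3 - <<'E'
from h import *
i=np.load("scene1.npz")["img"]; a=cv2.resize(i[260:360,235:345],(660,600),interpolation=cv2.INTER_CUBIC)
cv2.imwrite("pics/s2.png",a)
i=np.load("top1.npz")["img"];cv2.imwrite("pics/t2.png",cv2.resize(i[255:355,270:365],(570,600),interpolation=cv2.INTER_CUBIC))
E
```

```text
(no output)
```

View pics/s2.png

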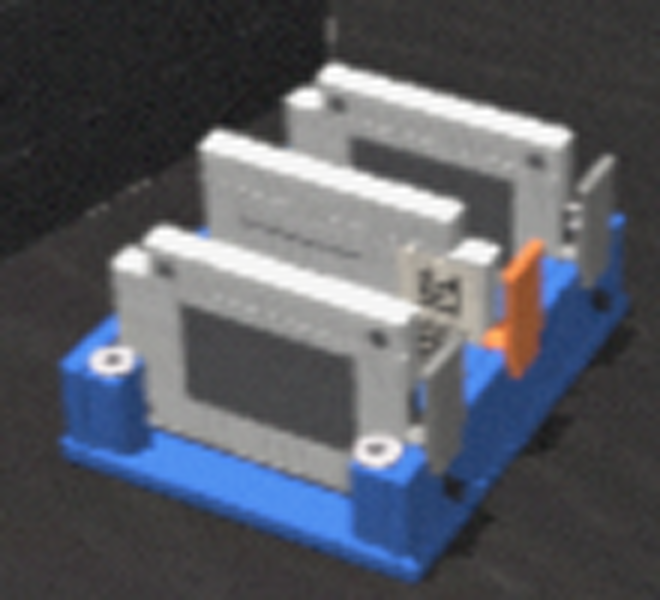

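View pics/t2.png

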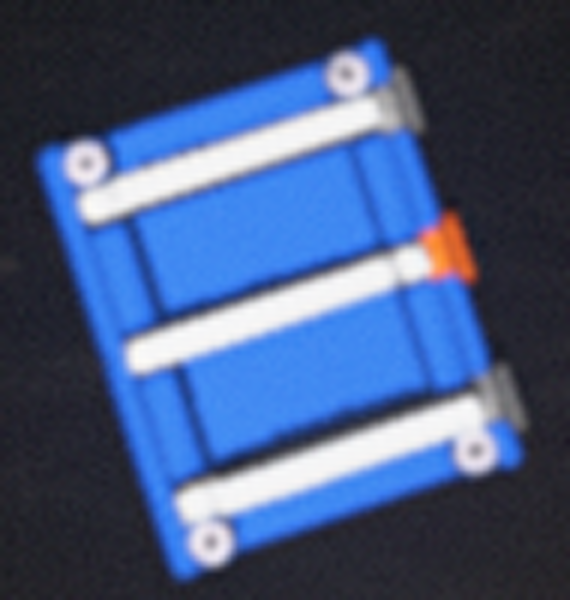

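```bash
cat > rackfit.py <<'E'
from h import *
from scipy.optimize import least_squares
s,t=ld("scene1"),ld("top1")
S=lambda x,y:(235+(x+.5)/6-.5,260+(y+.5)/6-.5)
T=lambda x,y:(270+(x+.5)/6-.5,255+(y+.5)/6-.5)
sc=[(-5,50,78,200,148),(5,50,78,222,131),(-5,-38,78,448,222),(5,-38,78,465,204),(-55,50,66,112,262),(-55,38,78,145,245),(-45,38,78,165,228),(-55,-50,78,408,325),(-45,-50,78,424,308),(45,38,78,318,82),(55,38,78,335,65),(45,-50,78,565,147),(55,-50,78,572,132)]
tc=[(-5,50,78,135,374),(5,50,78,127,341),(-5,-38,78,401,290),(5,-38,78,393,258),(45,50,66,85,225),(55,50,66,79,192),(-55,50,66,182,520),(-45,50,66,175,489)]
def W(p,q): c,n=np.cos(p[2]),np.sin(p[2]); x,y,z=np.array(q)/1000; return np.array([p[0]+c*x-n*y,p[1]+n*x+c*y,z+p[3]])
def res(p,A=sc,B=tc): return np.concatenate([proj(s,W(p,r[:3]))-S(*r[3:]) for r in A]+[proj(t,W(p,r[:3]))-T(*r[3:]) for r in B])
if __name__=="__main__":
    for A,B in((sc,tc),(sc,[]),([],tc)):
        r=least_squares(res,[.458,-.292,.25,0],args=(A,B)); print(r.x,np.degrees(r.x[2]),abs(r.fun).max(),r.fun.std())
    for k in((0,0),(1,1),(2,2),(3,3)):
        print(tri(s,S(*sc[k[0]][3:]),t,T(*tc[k[1]][3:])))
    a=s["img"][120:200,330:420]; b=t["img"][150:230,280:370]
    print(proj(s,[.6,-.28,.27]))
    cv2.imwrite("pics/scan.png",cv2.resize(np.hstack([a,b]),(800,355),interpolation=cv2.INTER_CUBIC))
E
python3 rackfit.py
```

```text
[ 0.4582 -0.29    0.2979  0.0001] 17.069743727956947 0.9886828157897298 0.4242539625521102
[ 0.4596 -0.2879  0.3064 -0.0016] 17.55792214147573 0.6754839798331886 0.3285685357679964
[ 0.458  -0.2903  0.2877 -0.009 ] 16.482679066652185 0.7890949681824395 0.3694364687209311
(array([ 0.4383, -0.2436,  0.078 ]), np.float64(0.0015172812724258621))
(array([ 0.4488, -0.2414,  0.0783]), np.float64(0.0010782966516065836))
(array([ 0.4631, -0.3279,  0.0792]), np.float64(0.0005980814708357877))
(array([ 0.4729, -0.3254,  0.0796]), np.float64(0.0010804189448178634))
[343.1273 170.174 ]
```

View pics/scan.png

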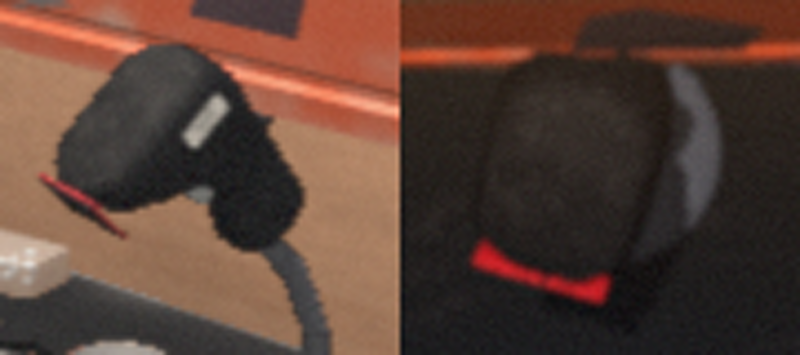

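```bash
python3 - <<'E'
from rackfit import *
S=lambda x,y:(330+x/4.444-.4,120+y/4.444-.4); T=lambda x,y:(280+(x-400)/4.444-.4,150+y/4.444-.4)
L,e=tri(s,S(40,174),t,T(472,267)); R,g=tri(s,S(126,238),t,T(605,305)); print(L,e,R,g,np.linalg.norm(L-R))
d=R-L; az=np.arctan2(d[0],-d[1]); print(np.degrees(az))
# back-edge of strip on plate plane, other checks
M=(L+R)/2; h=np.array([-np.cos(az),-np.sin(az),0]);y=(h-[0,0,1])/2**.5;z=(h+[0,0,1])/2**.5
print("mid",M,"y",y,"z",z)
for uv in [(485,240),(612,277)]:
    o,r=ray(t,T(*uv)); X=o+r*(y@(M-o))/(y@r); print("strip back",X,(X-M)@z,(X-M)@np.cross(y,z))
for k in (.015,.02,.025): print(k,M-k*z)
# outline of red / dark plate in scene: mean of red px
for n,f,b in(("s",s,(120,200,330,420)),("t",t,(150,230,280,370))):
    I=f["img"][b[0]:b[1],b[2]:b[3]].astype(int); m=(I[...,2]>90)&(I[...,1]<50)&(I[...,0]<60)
    v,u=np.nonzero(m); k=(v+b[0]>(155 if n=="s" else 195))&(u<70); v,u=v[k]+b[0],u[k]+b[2]; print(n,[(int(c),v[u==c].min(),v[u==c].max()) for c in np.unique(u)])
E
```

```text
[ 0.6078 -0.2594  0.2852] 0.002600173645783707 [ 0.5993 -0.3086  0.271 ] 0.012016121947103352 0.05192007789081523
-9.812617967722527
mid [ 0.6035 -0.284   0.2781] y [-0.6968  0.1205 -0.7071] z [-0.6968  0.1205  0.7071]
strip back [ 0.6198 -0.2628  0.2657] -0.017546389906987626 0.0236553213218063
strip back [ 0.6046 -0.3067  0.2732] -0.0069433394592341435 -0.022208392067019227
0.015 [ 0.614  -0.2858  0.2675]
0.02 [ 0.6175 -0.2864  0.264 ]
0.025 [ 0.621  -0.287   0.2604]
s [(348, np.int64(163), np.int64(163)), (351, np.int64(165), np.int64(167)), (352, np.int64(166), np.int64(166)), (354, np.int64(170), np.int64(170))]
t [(296, np.int64(207), np.int64(209)), (297, np.int64(205), np.int64(210)), (298, np.int64(204), np.int64(210)), (299, np.int64(204), np.int64(210)), (300, np.int64(205), np.int64(211)), (301, np.int64(206), np.int64(211)), (302, np.int64(207), np.int64(211)), (303, np.int64(208), np.int64(212)), (304, np.int64(208), np.int64(212)), (305, np.int64(209), np.int64(212)), (306, np.int64(210), np.int64(212)), (307, np.int64(210), np.int64(213)), (308, np.int64(210), np.int64(213)), (309, np.int64(211), np.int64(213)), (310, np.int64(211), np.int64(214)), (311, np.int64(211), np.int64(214)), (312, np.int64(212), np.int64(214)), (313, np.int64(212), np.int64(214)), (314, np.int64(212), np.int64(215)), (315, np.int64(212), np.int64(215)), (316, np.int64(213), np.int64(215)), (317, np.int64(213), np.int64(216)), (318, np.int64(213), np.int64(216)), (319, np.int64(213), np.int64(216)), (320, np.int64(213), np.int64(217)), (321, np.int64(213), np.int64(217)), (322, np.int64(213), np.int64(217)), (323, np.int64(212), np.int64(217)), (324, np.int64(212), np.int64(217)), (325, np.int64(212), np.int64(217)), (326, np.int64(212), np.int64(216))]
```

```bash
python3 - <<'E'
from rackfit import *
S=lambda x,y:(330+x/4.444-.4,120+y/4.444-.4); T=lambda x,y:(280+(x-400)/4.444-.4,150+y/4.444-.4)
L,e=tri(s,S(40,174),t,T(472,267))
for dz in(-.005,0,.005):
    l=onz(t,T(472,267),L[2]+dz);r=onz(t,T(605,305),L[2]+dz); d=r-l; az=np.arctan2(d[0],-d[1]); M=(l+r)/2
    h=np.array([-np.cos(az),-np.sin(az),0]);y=(h-[0,0,1])/2**.5;z=(h+[0,0,1])/2**.5
    print("mid",M,"w",np.linalg.norm(d),"az",np.degrees(az),"y",y)
    print(" scene L",proj(s,l),"R",proj(s,r),"want L",S(40,174),"Rlow",S(126,238))
    for H in(.02,.03,.035,.04,.05): print("  H",H,"Lb",proj(s,l-H*z),"Rb",proj(s,r-H*z),"win",M-H/2*z)
E
```

```text
mid [ 0.6007 -0.2811  0.2802] w 0.04752807260536632 az -17.175684554269495 y [-0.6756  0.2088 -0.7071]
 scene L [337.4424 161.2666] R [350.7768 168.7444] want L (338.600900090009, 158.75391539153915) Rlow (357.9528352835284, 173.15535553555355)
  H 0.02 Lb [343.7087 167.2739] Rb [357.116 174.903] win [ 0.6075 -0.2832  0.2732]
  H 0.03 Lb [346.7732 170.2118] Rb [360.2132 177.912 ] win [ 0.6109 -0.2842  0.2696]
  H 0.035 Lb [348.2888 171.6648] Rb [361.7441 179.3994] win [ 0.6126 -0.2847  0.2679]
  H 0.04 Lb [349.7934 173.1072] Rb [363.2635 180.8755] win [ 0.6142 -0.2853  0.2661]
  H 0.05 Lb [352.7701 175.9609] Rb [366.2681 183.7945] win [ 0.6176 -0.2863  0.2626]
mid [ 0.5999 -0.281   0.2852] w 0.04722086257513441 az -17.175684554269345 y [-0.6756  0.2088 -0.7071]
 scene L [337.2128 158.8214] R [350.4947 166.1658] want L (338.600900090009, 158.75391539153915) Rlow (357.9528352835284, 173.15535553555355)
  H 0.02 Lb [343.5038 164.8852] Rb [356.8589 172.3843] win [ 0.6067 -0.2831  0.2782]
  H 0.03 Lb [346.5802 167.8505] Rb [359.9681 175.4222] win [ 0.61   -0.2842  0.2746]
  H 0.035 Lb [34
[... 211 characters left out ...]
in [ 0.6168 -0.2863  0.2676]
mid [ 0.5991 -0.281   0.2902] w 0.046913652544902526 az -17.175684554269324 y [-0.6756  0.2088 -0.7071]
 scene L [336.9817 156.3593] R [350.2107 163.57  ] want L (338.600900090009, 158.75391539153915) Rlow (357.9528352835284, 173.15535553555355)
  H 0.02 Lb [343.2976 162.4802] Rb [356.6002 169.849 ] win [ 0.6058 -0.2831  0.2832]
  H 0.03 Lb [346.3859 165.4732] Rb [359.7214 172.9163] win [ 0.6092 -0.2841  0.2796]
  H 0.035 Lb [347.9131 166.9533] Rb [361.2642 174.4324] win [ 0.6109 -0.2846  0.2779]
  H 0.04 Lb [349.4292 168.4226] Rb [362.7952 175.9369] win [ 0.6126 -0.2852  0.2761]
  H 0.05 Lb [352.4285 171.3293] Rb [365.8226 178.9119] win [ 0.616  -0.2862  0.2726]
```

The wanted drive is in the middle slot with its notch at top right, so its label faces the robot. The rack yaw is 17°, and the triangulated drive-top height matches the stated 78 mm. The window is at about (0.608, -0.284, 0.276), facing az -17°.

Emit:
move_arm --pt "-0.59 3.65 0 0 0 0 -0.2" --pt "-0.59 3.65 0 0 0 0 -0.2" --pt "-0.59 3.65 0 0 0 0 -0.2" --pt "-0.59 3.65 0 0 0 0 -0.2" --pt "-0.59 3.65 0 0 0 0 -0.2" --pt "-0.59 3.65 0 0 0 0 -0.2" --pt "-0.59 3.65 0 0 0 0 -0.2" --pt "-0.59 3.65 0 0 0 0 -0.2" --pt "0 0 0 0 0 7.03 -0.2" --pt "0 0 0 0 0 7.03 -0.2" --pt "0 0 0 0 0 7.03 -0.2" --pt "0 0 0 0 0 7.03 -0.2" --pt "0 0 0 0 0 7.03 -0.2" --pt "0 0 0 0 0 7.03 -0.2" --pt "0 0 0 0 0 7.03 -0.2" --pt "0 0 0 0 0 7.03 -0.2" --pt "0 0 0 0 0 7.03 -0.2" --pt "0 0 0 0 0 7.03 -0.2" --pt "0 0 0 0 0 7.03 -0.2" --pt "0 0 0 0 0 7.03 -0.2"

```text
time: 3.45
tool_pos: [0.4511, -0.2947, 0.3697]
tool_rot: [0.0, 0.865, -0.502, -0.0]
contact_force: [-0.2, -0.6, 0.2]
gripper_width: 0.401
grasp_force: 0.0
```

Emit:
move_arm --pt "0 0 0 0 0 7.03 -0.2" --pt "0 0 0 0 0 7.03 -0.2" --pt "0 0 4 0 0 0 -0.2" --pt "0 0 4 0 0 0 -0.2" --pt "0 0 4 0 0 0 -0.2" --pt "0 0 4 0 0 0 -0.2" --pt "0 0 4 0 0 0 -0.2" --pt "0 0 0 0 0 0 -0.2" --pt "0 0 0 0 0 0 -0.2"

```text
time: 4.2
tool_pos: [0.4501, -0.2929, 0.1678]
tool_rot: [-0.0, 0.799, -0.601, -0.003]
contact_force: [0.4, -0.1, 0.0]
gripper_width: 0.402
grasp_force: 0.0
```

```bash
cat > go.py <<'E'
from plant import manip
from h import *
s=manip.state(); w,x,y,z=s["tool_rot"]; R=Ro.from_quat([x,y,z,w])
def st(): print(s["time"],"pos",s["tool_pos"],"F",s["contact_force"],"w",s["gripper_width"],s["grasp_force"],"j",s["joint_pos"]); print(R.as_matrix())
def to(P,M):
    M=np.column_stack(M) if not isinstance(M,np.ndarray) else M
    d=R.inv().apply(np.array(P)-s["tool_pos"])*100; rv=(R.inv()*Ro.from_matrix(M)).as_rotvec(degrees=True); print("shift cm",d,"turn deg",rv)
E
python3 - <<'E'
from go import *
st(); a=np.radians(17.1); c,n=np.cos(a),np.sin(a)
to([.458-.005*n,-.290+.005*c,.068],[[n,-c,0],[-c,-n,0],[0,0,-1]])
f=manip.grab_frame("scene"); cv2.imwrite("pics/s3.png",cv2.resize(f["img"][170:370,190:390],(600,600),interpolation=cv2.INTER_CUBIC))
E
```

```text
4.2 pos [ 0.4501 -0.2929  0.1678] F [ 0.3723 -0.1267  0.0403] w 0.40248079047877316 0.0 j [-0.7153 -0.0882  1.893  -0.0002  1.3432  2.1447]
[[ 0.2779 -0.9606 -0.0049]
 [-0.9606 -0.278   0.004 ]
 [-0.0052  0.0036 -1.    ]]
shift cm [-0.5055 -0.8628  9.9766] turn deg [ 0.2044  0.2984 -0.9622]
```

View pics/s3.png

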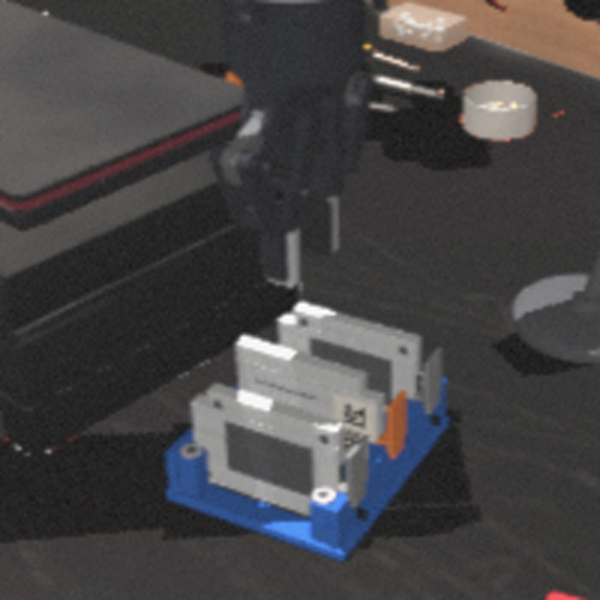

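Emit:
move_arm --pt "-0.5 -0.86 0 0.2 0.3 -1.0 -0.2" --pt "0 0 3 0 0 0 -0.2" --pt "0 0 2 0 0 0 -0.2" --pt "0 0 0 0 0 0 -0.2" --pt "0 0 0 0 0 0 -0.2"

```text
time: 4.67
tool_pos: [0.4608, -0.2858, 0.1223]
tool_rot: [0.0, 0.806, -0.592, 0.004]
contact_force: [-0.1, 0.6, 0.7]
gripper_width: 0.401
grasp_force: 0.0
```

```bash
python3 - <<'E'
from go import *
st(); a=np.radians(17.1); c,n=np.cos(a),np.sin(a)
to([.458-.005*n,-.290+.005*c,.068],[[n,-c,0],[-c,-n,0],[0,0,-1]])
E
```

```text
4.6667 pos [ 0.4608 -0.2858  0.1223] F [-0.1412  0.6379  0.7417] w 0.40059101420899607 0.0 j [-0.6925 -0.0343  1.9227  0.0002  1.2446  2.1463]
[[ 0.2981 -0.9545  0.0066]
 [-0.9545 -0.2982 -0.0053]
 [ 0.0071 -0.0048 -1.    ]]
shift cm [-0.2189  0.4142  5.4229] turn deg [-0.2736 -0.4041  0.2467]
```

Emit:
move_arm --pt "0 0 0 0 0 0 -0.2" --pt "0 0 0 0 0 0 -0.2" --pt "0 0 0 0 0 0 -0.2"

```text
time: 4.92
tool_pos: [0.461, -0.2862, 0.1227]
tool_rot: [0.0, 0.806, -0.592, 0.005]
contact_force: [-0.1, -0.4, 0.3]
gripper_width: 0.4
grasp_force: 0.0
```

```bash
python3 - <<'E'
from go import *
st(); a=np.radians(17.1); c,n=np.cos(a),np.sin(a)
to([.458-.005*n,-.290+.005*c,.068],[[n,-c,0],[-c,-n,0],[0,0,-1]])
E
```

```text
4.9167 pos [ 0.461  -0.2862  0.1227] F [-0.1179 -0.3706  0.34  ] w 0.4000513099439696 0.0 j [-0.6928 -0.0349  1.9225  0.      1.2438  2.1463]
[[ 0.2978 -0.9546  0.0079]
 [-0.9546 -0.2979 -0.0065]
 [ 0.0086 -0.0056 -0.9999]]
shift cm [-0.2747  0.4261  5.4685] turn deg [-0.3223 -0.4903  0.2301]
```

Emit:
move_arm --pt "-0.25 0.42 0 -0.3 -0.5 0.2 -0.2" --pt "0 0 1.5 0 0 0 -0.2" --pt "0 0 0 0 0 0 -0.2" --pt "0 0 0 0 0 0 -0.2" --pt "0 0 0 0 0 0 -0.2"

```text
time: 5.33
tool_pos: [0.455, -0.2842, 0.1057]
tool_rot: [-0.0, 0.804, -0.594, -0.002]
contact_force: [-0.2, 0.9, 0.1]
gripper_width: 0.399
grasp_force: 0.0
```

```bash
python3 - <<'E'
from go import *
st(); a=np.radians(17.1); c,n=np.cos(a),np.sin(a)
to([.458-.005*n,-.290+.005*c,.068],[[n,-c,0],[-c,-n,0],[0,0,-1]])
E
```

```text
5.3333 pos [ 0.455  -0.2842  0.1057] F [-0.1547  0.8553  0.1052] w 0.3991340573963035 0.0 j [-0.6974 -0.0194  1.9386  0.0004  1.2263  2.1454]
[[ 0.2943 -0.9557 -0.0027]
 [-0.9557 -0.2943  0.0028]
 [-0.0035  0.0018 -1.    ]]
shift cm [ 0.1518 -0.1259  3.7669] turn deg [0.1028 0.1988 0.0146]
```

Emit:
move_arm --pt "0.1 -0.1 1.3 0 0.1 0 -0.2" --pt "0 0 1.3 0 0 0 -0.2" --pt "0 0 1.1 0 0 0 -0.2" --pt "0 0 0 0 0 0 -0.2" --pt "0 0 0 0 0 0 -0.2"

```text
time: 5.75
tool_pos: [0.4554, -0.2841, 0.067]
tool_rot: [0.0, 0.804, -0.594, -0.003]
contact_force: [-0.2, 0.4, -0.3]
gripper_width: 0.406
grasp_force: 0.0
```

```bash
python3 - <<'E'
from go import *
st(); a=np.radians(17.1); c,n=np.cos(a),np.sin(a)
to([.458-.005*n,-.290+.005*c,.068],[[n,-c,0],[-c,-n,0],[0,0,-1]])
f=manip.grab_frame("scene"); cv2.imwrite("pics/s4.png",cv2.resize(f["img"][240:360,225:345],(600,600),interpolation=cv2.INTER_CUBIC))
E
```

```text
5.75 pos [ 0.4554 -0.2841  0.067 ] F [-0.2107  0.4441 -0.2892] w 0.40588944105484964 0.0 j [-0.6962  0.0363  1.9555 -0.0006  1.155   2.1468]
[[ 0.2944 -0.9557 -0.0043]
 [-0.9557 -0.2944  0.0029]
 [-0.004   0.0033 -1.    ]]
shift cm [ 0.1361 -0.0745 -0.0964] turn deg [0.1886 0.2318 0.0202]
```

View pics/s4.png

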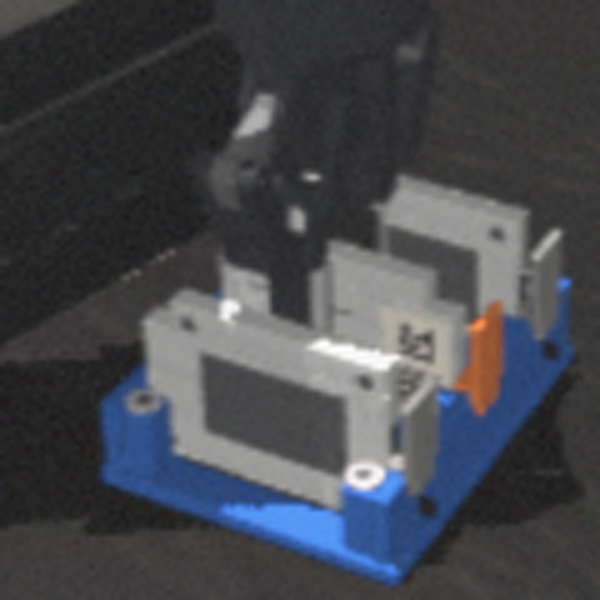

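The fingers straddle the middle drive and are clear of its label, so I close the gripper.

Emit:
move_arm --pt "0 0 0 0 0 0 -1" --pt "0 0 0 0 0 0 -1" --pt "0 0 0 0 0 0 -1" --pt "0 0 0 0 0 0 -1" --pt "0 0 0 0 0 0 -1" --pt "0 0 0 0 0 0 -1" --pt "0 0 0 0 0 0 -1" --pt "0 0 0 0 0 0 -1"

```text
time: 6.47
tool_pos: [0.4567, -0.2851, 0.0692]
tool_rot: [0.0, 0.804, -0.594, -0.001]
contact_force: [0.2, 0.9, 5.4]
gripper_width: 0.107
grasp_force: 59.9
```

Emit:
move_arm --pt "0 0 -0.7 0 0 0 -1" --pt "0 0 -0.7 0 0 0 -1" --pt "0 0 -0.7 0 0 0 -1" --pt "0 0 0 0 0 0 -1"

```text
time: 6.8
tool_pos: [0.4567, -0.2851, 0.0909]
tool_rot: [0.0, 0.804, -0.594, -0.0]
contact_force: [-0.5, 0.3, -1.6]
gripper_width: 0.104
grasp_force: 59.2
```

Emit:
move_arm --pt "0 0 -1.5 0 0 0 -1" --pt "0 0 -1.5 0 0 0 -1" --pt "0 0 -2 0 0 0 -1" --pt "0 0 -2 0 0 0 -1" --pt "0 0 -2 0 0 0 -1" --pt "0 0 -2 0 0 0 -1" --pt "0 0 -2 0 0 0 -1" --pt "0 0 -2 0 0 0 -1" --pt "0 0 -1 0 0 0 -1" --pt "0 0 0 0 0 0 -1"

```text
time: 7.63
tool_pos: [0.4576, -0.2858, 0.2524]
tool_rot: [0.0, 0.804, -0.594, 0.001]
contact_force: [0.5, -0.5, -0.2]
gripper_width: 0.107
grasp_force: 59.3
```

Emit:
move_arm --pt "0 0 0 0 0 -3 -1" --pt "0 0 0 0 0 -5 -1" --pt "0 0 0 0 0 -5 -1" --pt "0 0 0 0 0 -5 -1" --pt "0 0 0 0 0 -5 -1" --pt "0 0 0 0 0 -5 -1" --pt "0 0 0 0 0 -5 -1" --pt "0 0 0 0 0 -5 -1" --pt "0 0 0 0 0 -5 -1" --pt "0 0 0 0 0 -5 -1" --pt "0 0 0 0 0 -5 -1" --pt "0 0 0 0 0 -5 -1" --pt "0 0 0 0 0 -5 -1" --pt "0 0 0 0 0 -5 -1" --pt "0 0 0 0 0 -5 -1" --pt "0 0 0 0 0 -5 -1" --pt "0 0 0 0 0 -5 -1" --pt "0 0 0 0 0 -5 -1" --pt "0 0 0 0 0 -5 -1" --pt "0 0 0 0 0 -5 -1"

```text
time: 9.3
tool_pos: [0.4559, -0.2845, 0.2471]
tool_rot: [-0.002, 0.976, 0.22, -0.002]
contact_force: [-1.0, 0.0, -1.3]
gripper_width: 0.103
grasp_force: 59.2
```

Emit:
move_arm --pt "0 0 0 0 0 -5 -1" --pt "0 0 0 0 0 -5 -1" --pt "0 0 0 0 0 -5 -1" --pt "0 0 0 0 0 -5 -1" --pt "0 0 0 0 0 -5 -1" --pt "0 0 0 0 0 -5 -1" --pt "0 0 0 0 0 -5 -1" --pt "0 0 0 0 0 -5 -1" --pt "0 0 0 0 0 -5 -1" --pt "0 0 0 0 0 -3 -1" --pt "0 0 0 0 0 0 -1" --pt "0 0 0 0 0 0 -1"

```text
time: 10.3
tool_pos: [0.4561, -0.2846, 0.2476]
tool_rot: [-0.002, 0.804, 0.595, -0.001]
contact_force: [-0.6, -0.8, -0.6]
gripper_width: 0.104
grasp_force: 59.2
```

```bash
cat > fin.py <<'E'
from go import *
import sys
az=np.radians(-17.2); win=np.array([.608,-.2835,.275])
h=np.array([-np.cos(az),-np.sin(az),0]);u=np.array([0,0,1.]);ys=(h-u)/2**.5;q=(h+u)/2**.5;n=-ys;p=np.cross(h,u)
L=win+.1*ys; P=L-.005*n-.039*p+.031*q
if __name__=="__main__":
    st(); print("target",P,"label",L); to(P,[p,n,-q])
    Rm=R.as_matrix(); lab=s["tool_pos"]+Rm@[.039,.005,.031]; print("label now",lab,"rel win in (x,y,z)_sc",[(lab-win)@a for a in(p,ys,q)])
E
python3 fin.py
```

```text
10.3 pos [ 0.4561 -0.2846  0.2476] F [-0.5763 -0.8429 -0.5868] w 0.10354368030884116 59.241071194410324 j [-0.696  -0.1526  1.8154 -0.0006  1.4836 -0.3999]
[[ 0.2917  0.9565 -0.0041]
 [ 0.9565 -0.2917  0.0026]
 [ 0.0013 -0.0047 -1.    ]]
target [ 0.5046 -0.2923  0.2227] label [ 0.5405 -0.2626  0.2043]
shift cm [0.672  4.8793 2.4754] turn deg [-45.2666  -0.1641   0.1959]
label now [ 0.4721 -0.2487  0.2167] rel win in (x,y,z)_sc [np.float64(-0.006893547969902922), np.float64(0.14032374636396994), np.float64(0.057838168234537725)]
```

Emit:
move_arm --pt "0 0 0 -3 0 0 -1" --pt "0 0 0 -5 0 0 -1" --pt "0 0 0 -5 0 0 -1" --pt "0 0 0 -5 0 0 -1" --pt "0 0 0 -5 0 0 -1" --pt "0 0 0 -5 0 0 -1" --pt "0 0 0 -5 0 0 -1" --pt "0 0 0 -5 0 0 -1" --pt "0 0 0 -5 0 0 -1" --pt "0 0 0 -2 0 0 -1" --pt "0 0 0 0 0 0 -1" --pt "0 0 0 0 0 0 -1"

```text
time: 11.3
tool_pos: [0.456, -0.2848, 0.2483]
tool_rot: [0.305, 0.743, 0.55, 0.227]
contact_force: [-0.1, -0.1, -1.0]
gripper_width: 0.109
grasp_force: 59.3
```

```bash
python3 fin.py; python3 - <<'E'
from go import *
f=manip.grab_frame("scene"); np.savez("scene5.npz",**f);g=manip.grab_frame("top"); np.savez("top5.npz",**g)
cv2.imwrite("pics/s5.png",np.hstack([cv2.resize(f["img"][110:310,240:440],(400,400)),cv2.resize(g["img"][160:360,220:420],(400,400))]))
E
```

```text
11.3 pos [ 0.456  -0.2848  0.2483] F [-0.1257 -0.0684 -1.0133] w 0.10903910370173923 59.33187693357468 j [-0.8956 -0.601   2.2723  0.5508  0.8649 -0.8305]
[[ 0.2914  0.6792  0.6737]
 [ 0.9566 -0.208  -0.2041]
 [ 0.0015  0.7039 -0.7103]]
target [ 0.5046 -0.2923  0.2227] label [ 0.5405 -0.2626  0.2043]
shift cm [0.6885 1.6565 5.245 ] turn deg [-0.2583 -0.2444  0.1221]
label now [ 0.4917 -0.2548  0.2298] rel win in (x,y,z)_sc [np.float64(-0.007001407201056312), np.float64(0.11653666700863599), np.float64(0.05263835606836487)]
```

View pics/s5.png

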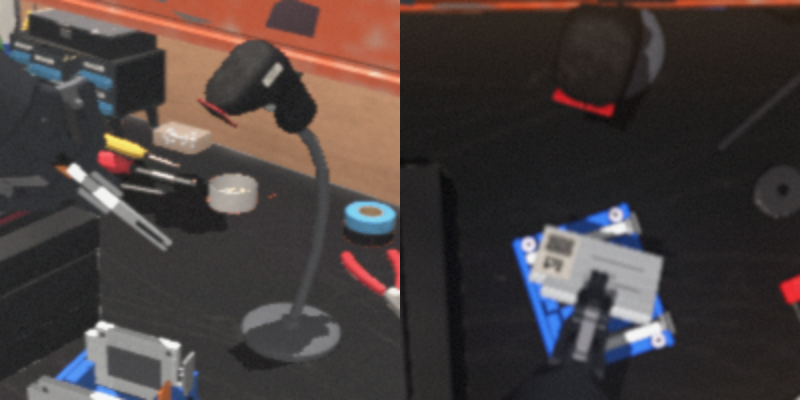

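Emit:
move_arm --pt "0.1 0.2 0.65 -0.2 -0.2 0.1 -1" --pt "0.1 0.2 0.65 0 0 0 -1" --pt "0.1 0.2 0.65 0 0 0 -1" --pt "0.1 0.2 0.65 0 0 0 -1" --pt "0.1 0.2 0.65 0 0 0 -1" --pt "0.1 0.2 0.65 0 0 0 -1" --pt "0.05 0.2 0.65 0 0 0 -1" --pt "0.05 0.2 0.65 0 0 0 -1" --pt "0 0 0 0 0 0 -1" --pt "0 0 0 0 0 0 -1" --pt "0 0 0 0 0 0 -1"

```text
time: 12.32
tool_pos: [0.5046, -0.2924, 0.2238]
tool_rot: [0.308, 0.743, 0.549, 0.227]
contact_force: [-0.5, 0.1, -1.3]
gripper_width: 0.102
grasp_force: 59.4
```

```bash
python3 fin.py; python3 - <<'E'
from fin import *
g=ld("top5"); print("label pred at prev",proj(g,[.4917,-.2548,.2298]),"seen ~296.5,287.5")
f=manip.grab_frame("scene"); g=manip.grab_frame("top"); np.savez("top6.npz",**g); np.savez("scene6.npz",**f)
Rm=R.as_matrix()
# drive face corners in tool frame (label face): x toward notch, z = 61.2-zd
for nm,xx,zz in(("bl+",.055,.061),("br",-.045,.061),("tl(notch)",.043,-.009),("tr",-.045,-.009)):
    X=s["tool_pos"]+Rm@[xx,.005,zz]; print(nm,X,"top",proj(g,X),"scene",proj(f,X))
m=cv2.inRange(g["img"],(110,110,110),(255,255,255)); m[:190]=0
nn,l,stt,c=cv2.connectedComponentsWithStats(m)
for i in range(1,nn):
    if stt[i,4]>60 and 250<c[i][0]<380 and c[i][1]<380:
        cn=max(cv2.findContours((l==i).astype(np.uint8),0,2)[0],key=cv2.contourArea); print(stt[i],c[i],cv2.boxPoints(cv2.minAreaRect(cn)).tolist())
E
```

```text
12.3167 pos [ 0.5046 -0.2924  0.2238] F [-0.5294  0.0979 -1.2536] w 0.10202290697104602 59.37175691127777 j [-0.8113 -0.4336  2.2081  0.549   0.7271 -0.8079]
[[ 0.2939  0.6754  0.6764]
 [ 0.9558 -0.2071 -0.2085]
 [-0.0008  0.7078 -0.7064]]
target [ 0.5046 -0.2923  0.2227] label [ 0.5405 -0.2626  0.2043]
shift cm [ 0.0105 -0.083   0.0788] turn deg [ 0.0546 -0.046   0.1067]
label now [ 0.5404 -0.2626  0.2054] rel win in (x,y,z)_sc [np.float64(-7.01676935172639e-05), np.float64(0.09921344364357547), np.float64(0.0008247481008613472)]
label pred at prev [295.4594 286.7786] seen ~296.5,287.5
bl+ [ 0.5654 -0.2536  0.1842] top [294.6773 243.9661] scene [319.8706 213.6245]
br [ 0.536  -0.3492  0.1843] top [351.1991 260.0766] scene [347.0198 234.7952]
tl(notch) [ 0.5145 -0.2505  0.2337] top [292.4646 272.4211] scene [298.885  196.7524]
tr [ 0.4887 -0.3346  0.2337] top [345.5377 287.5935] scene [322.2945 214.961 ]
[ 280  245   74   54 1856] [318.9062 269.535 ] [[277.521484375, 289.92266845703125], [290.71630859375, 242.4212188720703], [355.90826416015625, 260.53009033203125], [342.71343994140625, 308.03155517578125]]
[312 281  11  24 131] [316.7328 291.6641] [[310.4307556152344, 302.7538146972656], [316.6846008300781, 279.8230285644531], [322.7768859863281, 281.4845886230469], [316.5230407714844, 304.4153747558594]]
[332 318  24  16 213] [344.4742 326.0798] [[332.0, 318.0], [355.0, 318.0], [355.0, 333.0], [332.0, 333.0]]
[286 336  32  11 105] [302.6762 339.7048] [[286.0, 339.0], [287.3350830078125, 333.2781982421875], [318.283447265625, 340.49951171875], [316.9483642578125, 346.2213134765625]]
[274 342  50  23 231] [300.4848 348.4848] [[274.0000305175781, 350.9999694824219], [277.8637390136719, 336.7339172363281], [326.7953796386719, 349.9862365722656], [322.9316711425781, 364.2522888183594]]
```

```bash
python3 -c "
from plant import manip
s=manip.state(); print(abs(s['joint_vel']).max(), s['grasp_force']); print(manip.job_done())"
```

```text
0.003734316961239373 59.371315240859985
the job is handed in; nothing more can be done
None
```

I handed the job in at about 12.4 s of the 45 s: the drive from the orange-marked slot is held still, label up at 45° and about 99 mm in front of the scanner window, worked out from the arm pose and a window position measured to roughly 5 mm; the last picture, taken before the final 6 cm move, showed the other drives standing in the rack and the scanner untouched.

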